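# Snap a retaining pin home with the bench hand press

### The job

Stand the aluminium carrier block upright in the nest of the bench hand press, between its open jaws, with the pin pointing at either jaw. Then squeeze the two handles together: the resistance grows, peaks and gives as the pin snaps home. Stop squeezing as soon as it has given, so that the pin is not driven in too far, and let the handles spring fully open, leaving the block standing in the nest and the other loose things undisturbed.

Things in the scene. Friction and masses are not known exactly. Their poses are not given: they have to be found in the camera images.
- carrier_mid (a point): centre of the loose block, half-way up: 40 mm above its underside. x across its 26 mm, y across its 32 mm towards the pin head, z up its 80 mm. With the pin as found, block and pin measure 44 mm along y and their common middle lies 6 mm to +y of this point; with the pin home 36 mm. Best held by the top 25 mm, across the 26 mm.
- carrier: the same block (origin: centre of its underside): plain aluminium, 26 x 32 x 80 mm tall, about 0.3 kg, standing upright. From its +y face, 35 mm above the underside, a steel pin with a round head (17 mm across, 4 mm thick) stands out 12 mm, head included; home, only the 4 mm head stands out.
- pin (a joint): how far the pin has been pushed into the block, m: 0 as found, 0.008 home. Resistance grows to its peak near 0.0025 and falls to nothing at about 0.004; from there the pin snaps home by itself and stays. Past 0.008 it stiffens: the same force as the peak would drive it beyond 0.0094, where the block is spoilt.
- press: hand press: a grey steel plate (125 x 86 mm) bolted to the bench, carrying crossed plier-like levers. Origin: on the bench under the pivot; x points from the handles to the jaws, y along the line on which the jaws close, z up. Handles and jaws are 55 mm above the bench. All parts but the block stay below 70 mm.
- nest (a point): middle of the nest floor, 20 mm above the bench and 49 mm to +x of the press origin, same axes. The nest is a channel along y, 68 mm long, open at top and ends, 30 mm wide in x between two cheeks about 23 mm high with flared tops. The block goes in from above, its y along the nest's y, either way round, and can slide along y.
- jaw_l (a point): end of the jaw on the -y side of the nest (it belongs to the handle on +y): an upright round steel pad, 16 mm across, 20 mm tall, this point on its axis, 35 mm above the nest floor. With the handles open, the gap between the two jaws' pads over the nest is 50 to 55 mm, depending on the screw of the other jaw.
- grip_l (a point): middle of the rubber grip of the +y handle, 55 mm above the bench: a level round bar 12 mm thick, grip 74 mm long, nothing below or beside it. Moves with the handle. Open, the grips measure 69 mm over their outsides here. Squeezed here, the force is 1 to 4 N until the jaws touch, peaks at 17 to 22 N per handle and drops below 5 N when the pin is home.
- grip_r (a point): the same point on the -y handle. The jaw of this handle, at +y of the nest, has its pad on an adjusting screw with a brass thumb nut, set somewhere within 5 mm, differently each time (not measured). So the pin gives at 50 to 38 mm over the grips. After that, about 5 mm more is slack; about 9 mm more at the peak's force spoils the block.
- handle_l (a joint): turn of the +y handle about the pivot, rad: 0 fully open, up to 0.25 closed; a light spring opens it (below 3 N at the grip). Each handle turns by itself.
- handle_r (a joint): turn of the -y handle, in the same way
- tub: bystander: loose black tub with a yellowish lid, 70 mm across, 74 mm high
- gauge: bystander: loose round tyre pressure gauge with a brass-coloured stem, 104 x 60 x 25 mm
- comb_loose: bystander: loose steel wrench, 194 x 29 x 5 mm
- tape_yellow: bystander: loose roll of tape, 75 mm across, 19 mm high
Not all that is in view belongs to the job. Leave any green look-alike of the carrier alone.

How it is judged:
By the outcome, as a careful person would: the job done as asked, in the order asked, and still so for the second after the job is handed in, with the robot touching nothing.
It also fails if it takes over 64 s, if anything falls off the work surface, if the arm or the gripper's body presses on something with over 40 N, if the wrist force passes 120 N, or if a joint passes its speed limit or range.

### The arm

A 6-joint arm with a two-finger parallel gripper is mounted at the origin on a cart in front of the work surface, level with it; the furniture and walls round the work are solid. World frame = base frame: x ahead of the robot, y to its left, z up, the work surface at z = 0. Lengths are in m, angles in degrees, forces in N, time in s.
With the tool pointing down it reaches from about 0.25 to 0.775 m from the base axis. Payload 8.9 kg.
Tool frame: the origin (TCP) lies at the very end of the fingers, on their centre line; the grasp point (between the pads) lies 19 mm behind it; z points along the fingers, y is the direction in which the jaws open and shut (so a half turn about z gives the same grasp; the last joint's range is limited). The gripper opens to 85 mm and grips with 20 to 120 N. Pads are 22 mm wide; open, the fingers measure 114 mm over their backs; the gripper's body (76 mm by 85 mm) begins 54 mm behind the grasp point. The pads swing forward as they close: fully open they stand 13 mm farther back than shut.
Start: joints at [-82.58, 16.656, -8.789, 64.555, 0, 82.019], TCP at [0.139, -0.506, 0.231] pointing down, gripper open.
Joint ranges: [-144.48, 144.48], [-52.06, 99.96], [-74.48, 78.29], [-112.23, 115.85], [-86.99, 84.42], [-180, 180]. Speed limits (degrees/s): [127.2, 127.2, 159.86, 180, 180, 180].

### API

Orientations are given as [roll, pitch, yaw] about the fixed x, y, z axes, in that order (R = Rz(yaw) Ry(pitch) Rx(roll)).
In Python, from workcell import env gives the robot as it stands. The module is installed in compiled form; this text tells all that it offers.
- The arm moves only by the tool drive_tool, never from a script. Its argument "rows" is one flat list of numbers, 4 for each row, row after row: the shift along the tool's x, y, z in mm, then the turn about the tool's z in degrees. A call has 1 to 10 rows; each row is the pose to reach, as a shift and turn from the pose measured when the call began, along the tool's axes at that moment; what a row does not reach only later rows make up. A row lasts 1/12 s, in which the tool goes at most 41.7 mm and 7.16 degrees, less where a joint would pass 70% of its speed; a pose out of reach is approached as far as the arm can. A call with a gripper value outside its range is refused whole. "fingers" is the finger opening in mm, from 0 to 85.4, set as the call begins (left out, the last holds). The fingers move at their own pace and stop on an object; "grip_force" is the grip in N (left out, the last holds). Time passes only in rows, so rows that repeat a pose let the fingers close. It gives the time, the measured TCP pose, the force and the opening at its end, in the units of the state.
- env.observe(): the state, without advancing time (a new reading comes with each control period).
- env.snapshot(name): name is "scene" or "top" or "wrist"; returns (picture, depth): 480x640x3 uint8, red, green, blue; 480x640 float32, m along the optical axis (not along the pixel's ray), 0 where there is no reading.
- env.camera_model(name): a dict with "camera_matrix" (3x3 intrinsics, pixels), "position" and "orientation" of the camera in the world. Camera axes: x right, y down, z forward; pixel columns grow to the right and rows downward; lengths in m; the calibration is good to about 2 mm. A picture is of the moment at which its call begins: read the wrist's pose just before it. camera_model takes no time and is no camera call; for the wrist camera it gives the pose at the moment of the call.
- env.close_job(): hands the job in, once; it reports no verdict.
The state is a dict: "clock": time; "qpos": joint angles; "qvel": joint speeds; "joint_torque": joint torques, N m; "ee_pos": TCP position; "eef_rot": TCP orientation; "contact_force": force on the tool from outside, world axes, zero at the start; "moment": the same for the moment, N m; "gripper_width": opening from 0.0 (shut) to 1.0 (fully open).
Only numpy, scipy, OpenCV 4.12 (cv2) and the standard library are available. Lean on these libraries where they do the work, as an engineer would, in place of code of your own. Each camera call takes 0.05 s, during which the arm holds its last target.

## Working session

There is one attempt and no reset: what is moved stays moved. The work goes in short steps, Python scripts to look and compute and a tool call to move; the robot and the scene stay as the last step left them, time stands still between calls to the robot, and variables do not carry over. Pictures are saved under pics/ and viewed, and the job is handed in when it is done.

Besides the shell and the picture viewer there is one more tool, called after ">>>" in YAML: its name, and indented under it one key for each argument. drive_tool: Moves the arm, as the interface text tells. Its arguments: {"type":"object","properties":{"rows":{"type":"array","items":{"type":"number"}},"fingers":{"type":"number"},"grip_force":{"type":"number"}},"required":["rows"]}

```bash
mkdir -p pics; ls; cat > h.py <<'E'
import numpy as np, cv2
from scipy.spatial.transform import Rotation as R
from workcell import env
def snap(n,f):
    m=env.camera_model(n); im,d=env.snapshot(n)
    cv2.imwrite('pics/'+f+'.png',im[:,:,::-1]); np.savez('pics/'+f+'.npz',im=im,d=d,K=m['camera_matrix'],p=m['position'],o=np.array(m['orientation']))
    return m,im,d
E
python3 - <<'E'
from h import *
print(env.observe())
for n in ['scene','top','wrist']:
    m,im,d=snap(n,n+'0'); print(n,m)
print(env.observe()['clock'])
E
```

```text
pics
{'clock': 0.0, 'qpos': array([-8.25787533e+01,  1.66883260e+01, -8.83058089e+00,  6.45537325e+01,
        4.54628719e-04,  8.20193561e+01]), 'qvel': array([-0.01718066,  0.06362784, -0.02536   ,  0.03312816, -0.08075564,
        0.06618495]), 'joint_torque': array([ 7.88017423e-04, -5.37144148e+01,  3.31368899e+01,  1.59533269e-02,
       -1.87675832e-04,  4.23846643e-05]), 'ee_pos': array([ 0.13939025, -0.50571675,  0.23074094]), 'eef_rot': array([-1.79928127e+02, -1.05353691e-02,  1.54018838e+01]), 'contact_force': array([0.40074832, 0.12569627, 0.0858858 ]), 'moment': array([0.0030816 , 0.01254229, 0.00641625]), 'gripper_width': 1.0011731154147616}
scene {'camera_matrix': array([[478.78680916,   0.        , 323.66759901],
       [  0.        , 478.78680916, 227.72929089],
       [  0.        ,   0.        ,   1.        ]]), 'position': array([-0.34106392, -0.68480931,  0.69678141]), 'orientation': array([-119.65700962,    1.24860616,  -49.5280087 ])}
top {'camera_matrix': array([[573.95671806,   0.        , 318.14684849],
       [  0.        , 573.95671806, 240.06624788],
       [  0.        ,   0.        ,   1.        ]]), 'position': array([0.31889358, 0.0336033 , 1.59302931]), 'orientation': array([-1.74210057e+02,  9.33111806e-02, -8.92081078e+01])}
wrist {'camera_matrix': array([[421.97495332,   0.        , 320.41584406],
       [  0.        , 421.97495332, 241.01183903],
       [  0.        ,   0.        ,   1.        ]]), 'position': array([ 0.20930629, -0.4863058 ,  0.3742751 ]), 'orientation': array([ 1.63214707e+02,  3.37794680e-02, -7.45788066e+01])}
0.15
```

View pics/scene0.png

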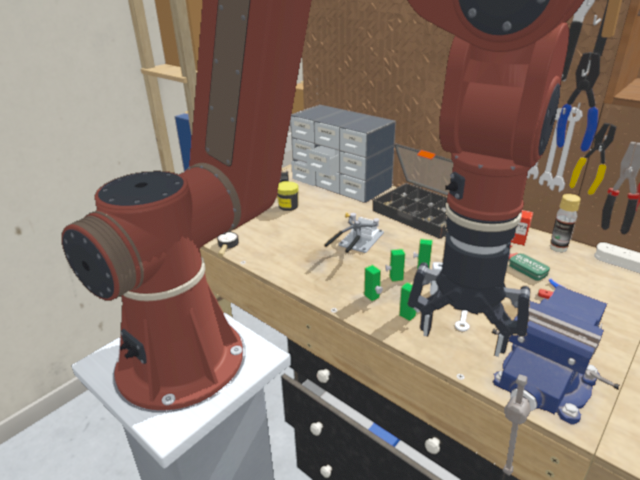

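View pics/top0.png

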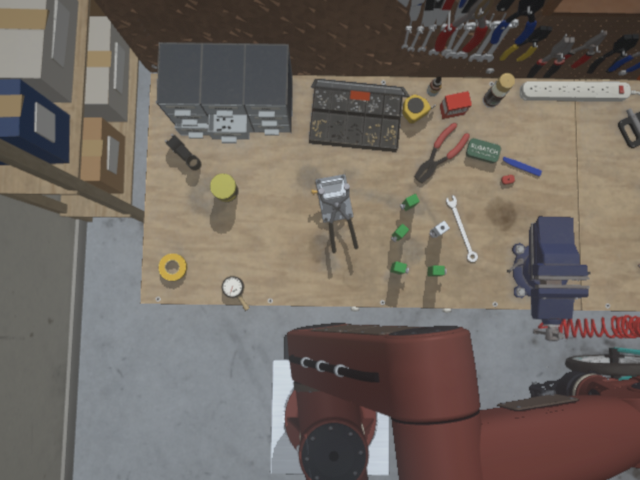

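View pics/wrist0.png

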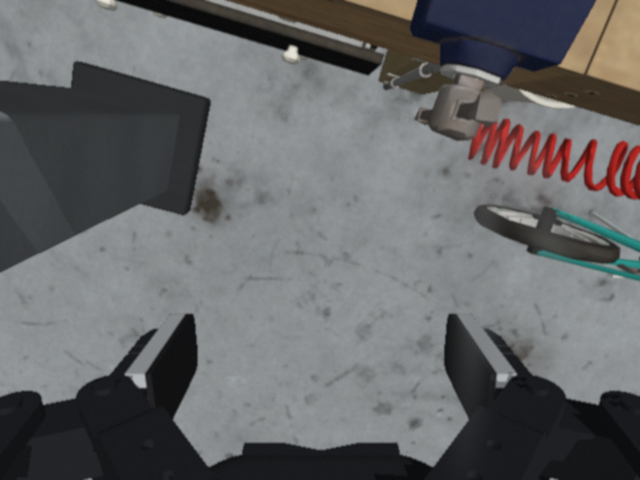

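The top view shows the aluminium carrier near (440,229), four green look-alikes around it and the press near (335,205) with its handles towards the robot. Next I'll zoom in and measure.

```bash
cat >> h.py <<'E'
def cloud(f):
    z=np.load('pics/'+f+'.npz'); K=z['K'];d=z['d']
    Rm=R.from_euler('xyz',z['o'],degrees=True).as_matrix()
    v,u=np.mgrid[0:480,0:640]
    r=np.stack([(u-K[0,2])/K[0,0],(v-K[1,2])/K[1,1],np.ones_like(d)],-1)
    return z['im'],d,(r*d[...,None])@Rm.T+z['p'],r@Rm.T,z['p']
def onz(f,u,v,h):
    z=np.load('pics/'+f+'.npz'); K=z['K'];Rm=R.from_euler('xyz',z['o'],degrees=True).as_matrix()
    r=Rm@np.array([(u-K[0,2])/K[0,0],(v-K[1,2])/K[1,1],1.]); p=z['p']; return p+r*(h-p[2])/r[2]
E
python3 - <<'E'
from h import *
im,d,P,_,_=cloud('top0')
c=im[160:290,300:500]; cv2.imwrite('pics/topz.png',cv2.resize(c,None,fx=4,fy=4,interpolation=cv2.INTER_CUBIC)[:,:,::-1])
for (u,v) in [(440,228),(442,231),(335,200),(333,185),(222,187),(172,267),(232,287),(460,225),(300,270)]: print(u,v,P[v,u])
E
```

```text
440 228 [ 0.50934299 -0.28557481  0.07624302]
442 231 [ 0.50033553 -0.28897879  0.08490063]
335 200 [ 0.59293588 -0.00716992  0.00704672]
333 185 [ 0.63367788 -0.00090555  0.01589269]
222 187 [0.61215311 0.2980143  0.07633133]
172 267 [0.39961517 0.44317802 0.00049441]
232 287 [0.34636437 0.27316781 0.0121843 ]
460 225 [ 0.52764149 -0.35666911  0.0037077 ]
300 270 [0.39611579 0.08757722 0.0016407 ]
```

View pics/topz.png

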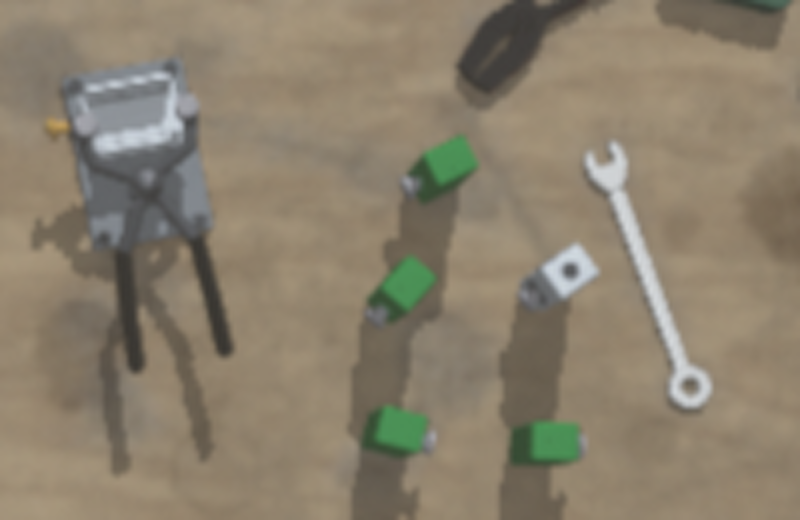

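```bash
python3 - <<'E'
from h import *
im,d,P,_,_=cloud('top0')
q=[(543,272),(578,243),(600,272),(566,300)]
f=lambda a:(300+a[0]/4-.375,160+a[1]/4-.375)
C=[onz('top0',*f(a),0.08) for a in q]; print(np.round(C,4)); c=np.mean(C,0);print('c',c)
pv=[onz('top0',*f(a),0.055) for a in [(150,180),(136,362),(226,350),(122,255),(197,240),(88,122),(188,105)]]
print(np.round(pv,4))
m=(d>0)&(P[...,2]>0.1)&(P[...,0]>0.2)&(P[...,0]<0.7)&(P[...,1]>-.7)&(P[...,1]<-.25)
print(P[m].min(0),P[m].max(0),m.sum())
z=np.load('pics/wrist0.npz');Rm=R.from_euler('xyz',z['o'],degrees=True).as_matrix();print(Rm)
E
```

```text
[[ 0.5097 -0.2725  0.08  ]
 [ 0.5294 -0.2959  0.08  ]
 [ 0.5102 -0.3103  0.08  ]
 [ 0.4912 -0.2876  0.08  ]]
c [ 0.51014595 -0.29159488  0.08      ]
[[ 0.572  -0.0118  0.055 ]
 [ 0.4482 -0.0037  0.055 ]
 [ 0.4571 -0.0641  0.055 ]
 [ 0.5206  0.0065  0.055 ]
 [ 0.5315 -0.044   0.055 ]
 [ 0.6113  0.0307  0.055 ]
 [ 0.624  -0.0371  0.055 ]]
[ 0.22582343 -0.64237093  0.10006076] [ 0.53954364 -0.51082206  0.16600451] 4100
[[ 2.65912666e-01 -9.22879445e-01 -2.78539017e-01]
 [-9.63996943e-01 -2.54747272e-01 -7.62477614e-02]
 [-5.89562902e-04  2.88786006e-01 -9.57393490e-01]]
```

>>> drive_tool:
  rows: [20, -5, 0, -4, 58, -15, 0, -11, 96, -25, 0, -18, 134, -35, 0, -25, 172, -45, 0, -32, 210, -55, 0, -39, 248, -65, 0, -46, 286, -75, 0, -53, 324, -85, 0, -60, 360, -94, 0, -67]

```text
clock: 0.98
ee_pos: [0.4631, -0.318, 0.2309]
eef_rot: [-180.0, -0.1, 82.8]
contact_force: [0.7, -0.4, -0.5]
gripper_width: 1.002
```

>>> drive_tool:
  rows: [12, 15, 0, -7, 24, 30, 0, -14, 33, 42, 0, -21, 33, 43, 0, -28, 33, 43, 0, -35, 33, 43, 0, -41, 33, 43, 0, -41, 33, 43, 0, -41]

```text
clock: 1.65
ee_pos: [0.5098, -0.2906, 0.2307]
eef_rot: [180.0, -0.1, 123.6]
contact_force: [0.3, 0.4, 0.0]
gripper_width: 0.997
```

```bash
python3 - <<'E'
from h import *
snap('wrist','w1');o=env.observe();print(o['ee_pos'],o['eef_rot'])
E
```

```text
[ 0.50976011 -0.29062697  0.2307467 ] [ 1.79981935e+02 -8.27986691e-02  1.23546919e+02]
```

View pics/w1.png

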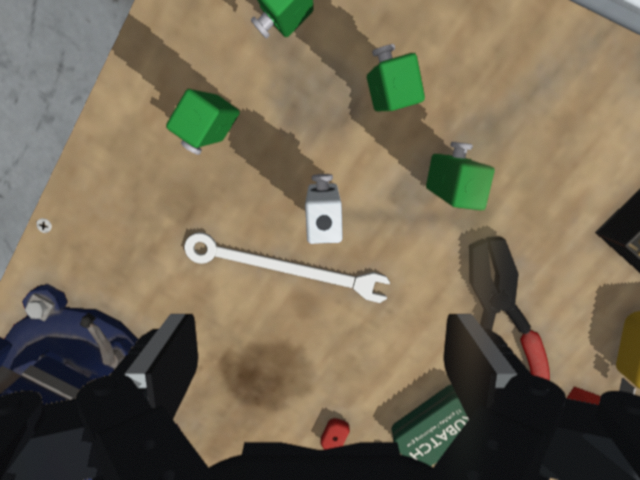

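The carrier's top face is at about (306–342, 198–244), with the pin up the image at (321,182) and the wrench behind it. I'll fit the face.

```bash
python3 - <<'E'
from h import *
im,d,P,_,_=cloud('w1')
sub=im[150:260,290:360]; g=sub.min(2)
print(np.round(P[222,315],4),np.round(P[235,335],4))
m=((g>170)*255).astype(np.uint8)
cs,_=cv2.findContours(m,cv2.RETR_EXTERNAL,cv2.CHAIN_APPROX_NONE); c=max(cs,key=cv2.contourArea)+np.array([290,150])
r=cv2.minAreaRect(c);b=cv2.boxPoints(r);print(r,b)
W=np.array([onz('w1',u,v,0.08) for u,v in b]);print(np.round(W,4),W.mean(0))
for i in range(4):
    e=W[(i+1)%4]-W[i];print(np.linalg.norm(e),np.degrees(np.arctan2(e[1],e[0])))
cv2.imwrite('pics/w1z.png',cv2.resize(im[150:260,290:360],None,fx=5,fy=5,interpolation=cv2.INTER_CUBIC)[:,:,::-1])
E
```

```text
[ 0.5058 -0.2932  0.0805] [ 0.5234 -0.2934  0.0798]
((324.63092041015625, 222.38040161132812), (40.412818908691406, 34.10115432739258), 87.39744567871094) [[306.68042 202.96907]
 [340.7464  201.42061]
 [342.58142 241.79173]
 [308.51544 243.3402 ]]
[[ 0.4933 -0.2849  0.08  ]
 [ 0.5128 -0.2706  0.08  ]
 [ 0.5308 -0.2945  0.08  ]
 [ 0.5108 -0.3093  0.08  ]] [ 0.51193884 -0.28985035  0.08      ]
0.024155536241589327 36.24768953574276
0.029906235646035926 -53.04940375844592
0.024848788973707927 -143.67323431817442
0.029940058585317734 125.62315155500087
```

View pics/w1z.png

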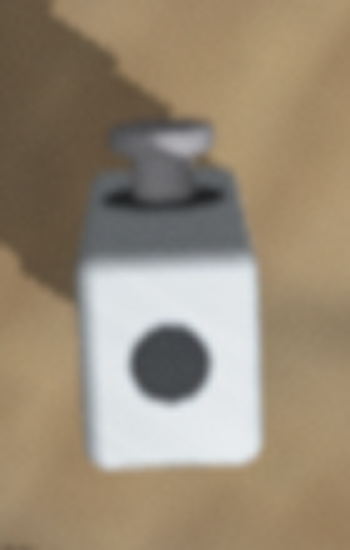

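>>> drive_tool:
  rows: [-0.5, 2.3, 30, -1.5, -0.5, 2.3, 60, -2.8, -0.5, 2.3, 90, -2.8, -0.5, 2.3, 120, -2.8, -0.5, 2.3, 145, -2.8, -0.5, 2.3, 165, -2.8, -0.5, 2.3, 180, -2.8, -0.5, 2.3, 180, -2.8]

```text
clock: 2.37
ee_pos: [0.5099, -0.2882, 0.0476]
eef_rot: [-179.9, -0.4, 126.2]
contact_force: [0.2, -0.2, -0.7]
gripper_width: 1.002
```

```bash
python3 - <<'E'
from h import *
snap('wrist','w2');o=env.observe();print(o['ee_pos'],o['eef_rot'],o['contact_force'])
E
```

```text
[ 0.51073488 -0.28885342  0.04946283] [-179.96985678   -0.25238739  126.19984135] [-1.43018251  0.41063922  0.21424304]
```

View pics/w2.png

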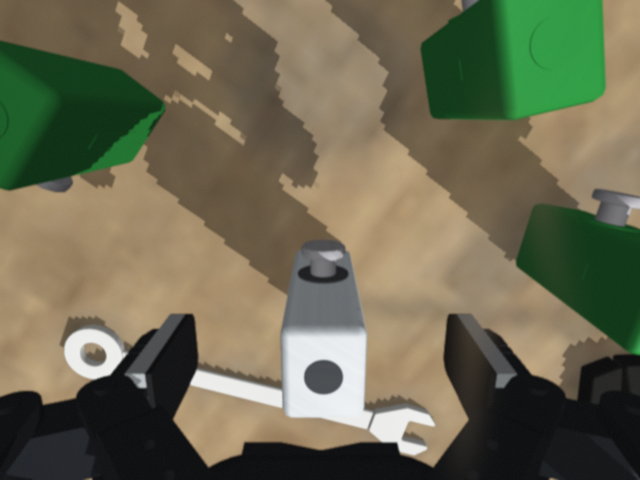

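The block sits centred between the pads: its top face is at about (323,370) and the pads at x≈195 and 448. Closing now.

>>> drive_tool:
  rows: [0, 0, 0, 0, 0, 0, 0, 0, 0, 0, 0, 0, 0, 0, 0, 0, 0, 0, 0, 0, 0, 0, 0, 0, 0, 0, 0, 0, 0, 0, 0, 0, 0, 0, 0, 0, 0, 0, 0, 0]
  fingers: 15
  grip_force: 50

```text
clock: 3.25
ee_pos: [0.5113, -0.2892, 0.0503]
eef_rot: [-180.0, -0.2, 126.2]
contact_force: [-0.7, 1.2, 6.2]
gripper_width: 0.296
```

```bash
python3 - <<'E'
from h import *
snap('wrist','w3');o=env.observe();print(o['ee_pos'],o['eef_rot'],o['contact_force'],o['gripper_width'])
E
```

```text
[ 0.51126152 -0.28915065  0.05031808] [-1.79997033e+02 -1.75544071e-01  1.26196440e+02] [-0.60906476  1.37857802  6.60184589] 0.2997979550017371
```

View pics/w3.png

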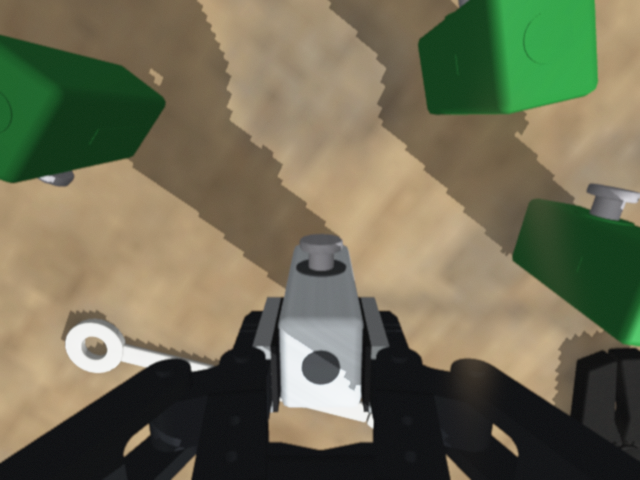

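Held. Next I'll lift and carry it over the press to look.

>>> drive_tool:
  rows: [0, 0, -20, 0, 0, 0, -55, 0, 0, 0, -92, 0, 0, 0, -130, 0, 10, 15, -160, 0, 25, 39, -180, 3, 45, 70, -180, 7, 65, 101, -180, 11, 85, 132, -180, 15, 105, 163, -180, 19]

```text
clock: 4.13
ee_pos: [0.5811, -0.1069, 0.2305]
eef_rot: [-179.9, -0.2, 107.0]
contact_force: [1.2, -0.4, -4.2]
gripper_width: 0.297
```

```bash
python3 - <<'E'
from h import *
snap('wrist','w4');o=env.observe();print(o['ee_pos'],o['eef_rot'],o['contact_force'],o['gripper_width'])
E
```

```text
[ 0.58296721 -0.10064907  0.23042858] [179.95727245  -0.36986596 106.8528703 ] [-0.03583358  6.31939124 -1.66735611] 0.29666195413180024
```

View pics/w4.png

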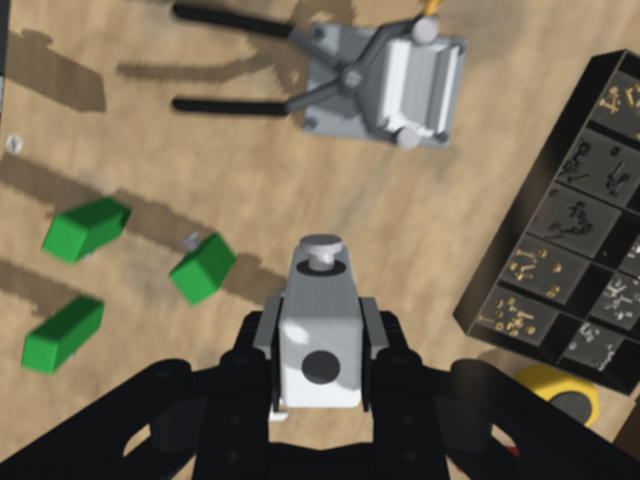

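>>> drive_tool:
  rows: [15, 22, 0, 4, 30, 43, 0, 8, 30, 43, 0, 8, 30, 43, 0, 8, 30, 43, 0, 8]

```text
clock: 4.6
ee_pos: [0.6149, -0.0596, 0.2301]
eef_rot: [-179.9, -0.4, 98.9]
contact_force: [0.4, 0.4, -2.9]
gripper_width: 0.297
```

```bash
python3 - <<'E'
from h import *
m,im,d=snap('wrist','w5');o=env.observe();print(o['ee_pos'],o['eef_rot'],o['contact_force'],o['gripper_width'])
cv2.imwrite('pics/w5z.png',cv2.resize(im[60:260,180:440],None,fx=3,fy=3,interpolation=cv2.INTER_CUBIC)[:,:,::-1])
E
```

```text
[ 0.61480937 -0.05995459  0.2302968 ] [-179.92883297   -0.37448531   98.86896483] [-0.21741888 -0.35402333 -2.89402215] 0.2912092349462023
```

View pics/w5.png

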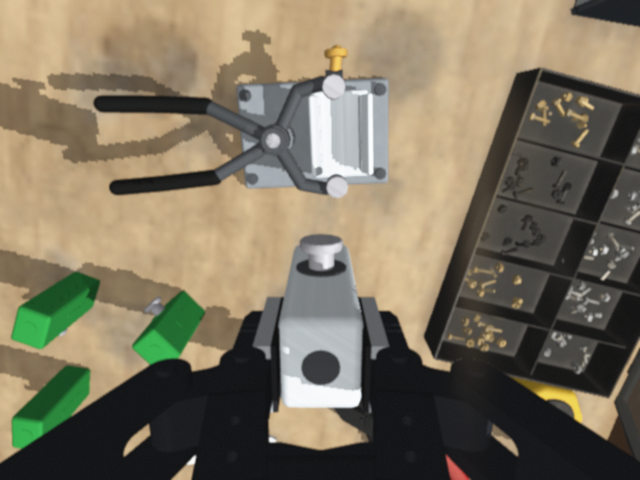

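View pics/w5z.png

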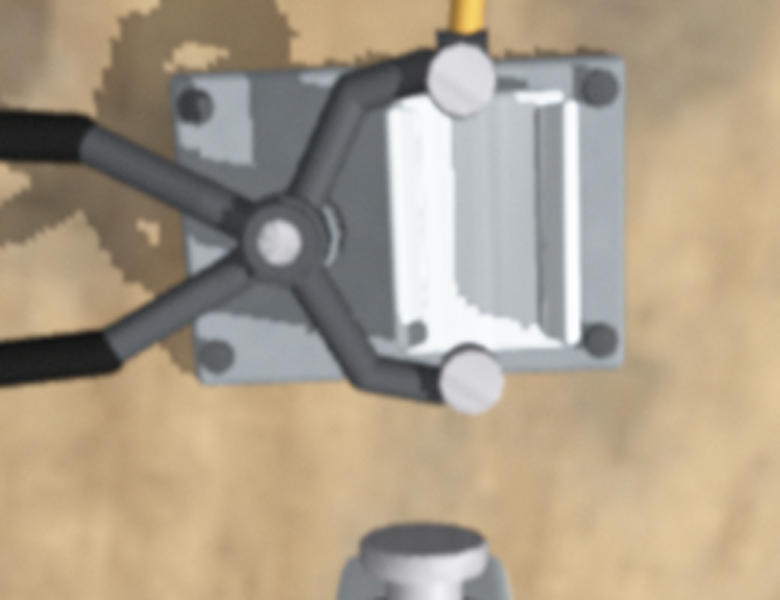

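```bash
python3 - <<'E'
from h import *
im,d,P,_,_=cloud('w5')
f=lambda x,y:(180+(x+.5)/3-.5,60+(y+.5)/3-.5)
def s(n,x,y,h):
    u,v=f(x,y); ui,vi=int(round(u)),int(round(v)); p=onz('w5',u,v,h)
    print(n,np.round(p,4),'depth',np.round(P[vi,ui],4)); return p
for n,x,y in [('padP',461,78),('padM',471,380),('piv',280,240)]: s(n,x,y,.065)
B=[s('b',x,y,.012) for x,y in [(195,105),(217,356),(599,87),(600,340)]]
print('center',np.mean(B,0))
for a,b in [(0,2),(1,3),(1,0),(3,2)]:
    e=B[b]-B[a];print(np.linalg.norm(e),np.degrees(np.arctan2(e[1],e[0])))
# profile across nest at mid row
for y in (200,230,260):
  print([ (x,*np.round(P[int(f(x,y)[1]),int(f(x,y)[0])],4)) for x in range(376,640,9)])
E
```

```text
padP [0.608  0.0337 0.065 ] depth [0.6078 0.0334 0.0658]
padM [ 0.6218 -0.0346  0.065 ] depth [ 0.6219 -0.034   0.0668]
piv [ 0.5714 -0.0087  0.065 ] depth [ 0.5721 -0.0084  0.0717]
b [0.5388 0.0195 0.012 ] depth [0.5393 0.0193 0.0129]
b [ 0.5522 -0.0471  0.012 ] depth [ 0.5522 -0.0468  0.0123]
b [0.6459 0.041  0.012 ] depth [0.6457 0.0406 0.0125]
b [ 0.6594 -0.0256  0.012 ] depth [ 0.6597 -0.0256  0.0119]
center [ 0.59908902 -0.00306075  0.012     ]
0.10921960588984901 11.33682964807228
0.10933391451472367 11.335610805081958
0.0679042571392483 101.3375684822915
0.06790668066323799 101.4340155720321
[(376, np.float64(0.5907), np.float64(0.0027), np.float64(0.0089)), (385, np.float64(0.5932), np.float64(0.0031), np.float64(0.0087)), (394, np.float64(0.5964), np.float64(0.0044), np.float64(0.0444)), (403, np.float64(0.5986), np.float64(0.0047), np.float64(0.044)), (412, np.float64(0.6008), np.float64(0.005), np.float64(0.041)), (421, np.float64(0.6031), np.float64(0.0052), np.float64(0.0342)), (430, np.float64(0.6055), np.float64(0.0053), np.float64(0.0206)), (439, np.float64(0.6079), 
[... 4857 characters left out ...]
6), np.float64(0.0358)), (556, np.float64(0.6396), np.float64(-0.004), np.float64(0.0413)), (565, np.float64(0.6416), np.float64(-0.0035), np.float64(0.0442)), (574, np.float64(0.6438), np.float64(-0.0031), np.float64(0.0446)), (583, np.float64(0.6507), np.float64(-0.0044), np.float64(0.0087)), (592, np.float64(0.6534), np.float64(-0.004), np.float64(0.0077)), (601, np.float64(0.6557), np.float64(-0.0035), np.float64(0.0095)), (610, np.float64(0.658), np.float64(-0.0031), np.float64(0.0105)), (619, np.float64(0.6607), np.float64(-0.0028), np.float64(0.0089)), (628, np.float64(0.6646), np.float64(-0.0027), np.float64(0.0008)), (637, np.float64(0.6671), np.float64(-0.0023), np.float64(0.001))]
```

```bash
python3 - <<'E'
from h import *
for f,T,psi,uv in [('w5',(.6148,-.05995,.2303),98.87,(321,367)),('w3',(.5113,-.2892,.0503),126.2,(321,367.5))]:
    im,d,P,_,_=cloud(f)
    T=np.array(T);h=onz(f,*uv,T[2]+.0297); print('depth',P[385,325],P[340,300])
    a=np.radians(psi);e=h-T; print('tool x,y off mm',1e3*(e[0]*np.cos(a)+e[1]*np.sin(a)),1e3*(e[0]*np.sin(a)-e[1]*np.cos(a)))
    # pin head & top-edge
E
```

```text
depth [ 0.61666472 -0.06701971  0.26035614] [ 0.60671667 -0.05261725  0.26042793]
tool x,y off mm -1.080946646388316 -0.506815175601647
depth [ 0.51586957 -0.29423518  0.08094914] [ 0.50029108 -0.28570227  0.08161608]
tool x,y off mm -1.1460991658699156 -0.5347486923096887
```

>>> drive_tool:
  rows: [14, 4, 0, -1, 34, 10, 10, -2.5, 54.2, 14.9, 30, -2.5, 54.2, 14.9, 55, -2.5, 54.2, 14.9, 75, -2.5, 54.2, 14.9, 75, -2.5, 54.2, 14.9, 75, -2.5]

```text
clock: 5.23
ee_pos: [0.6201, -0.0038, 0.1553]
eef_rot: [-179.8, -0.4, 101.4]
contact_force: [-0.1, -0.3, -2.3]
gripper_width: 0.297
```

```bash
python3 - <<'E'
from h import *
m,im,d=snap('wrist','w6');o=env.observe();print(o['ee_pos'],o['eef_rot'],o['contact_force'],o['gripper_width'])
snap('scene','s6')
E
```

```text
[ 0.62116336 -0.00400272  0.15656309] [-179.97140793   -0.37308122  101.34789185] [ 0.32295218 -0.63040603 -2.364509  ] 0.29338062931421244
```

View pics/w6.png

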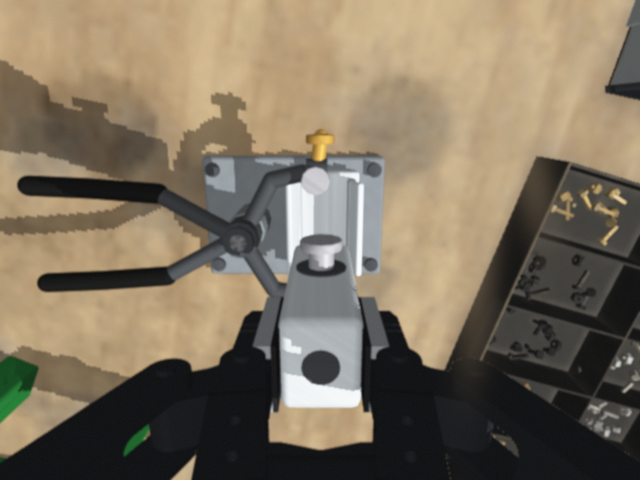

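View pics/s6.png

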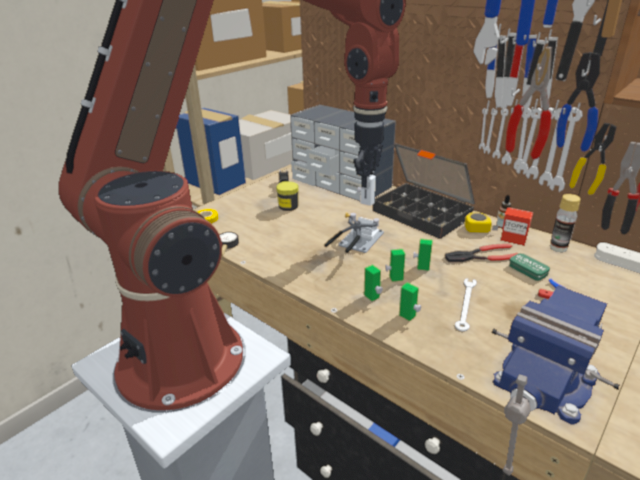

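>>> drive_tool:
  rows: [0, -0.3, 15, 0, 0, -0.6, 30, 0, 0, -0.8, 45, 0, 0, -0.8, 56, 0, 0, -0.8, 60, 0, 0, -0.8, 60, 0]

```text
clock: 5.83
ee_pos: [0.6209, -0.0041, 0.0971]
eef_rot: [180.0, -0.4, 101.3]
contact_force: [-0.8, 0.0, -2.3]
gripper_width: 0.295
```

```bash
python3 - <<'E'
from h import *
m,im,d=snap('wrist','w7');o=env.observe();print(o['ee_pos'],o['eef_rot'],o['contact_force'],o['gripper_width'])
E
```

```text
[ 0.62129277 -0.00410265  0.09783346] [179.91881217  -0.33355918 101.33195865] [ 0.23440321  0.99204351 -2.61977777] 0.2958423075412188
```

View pics/w7.png

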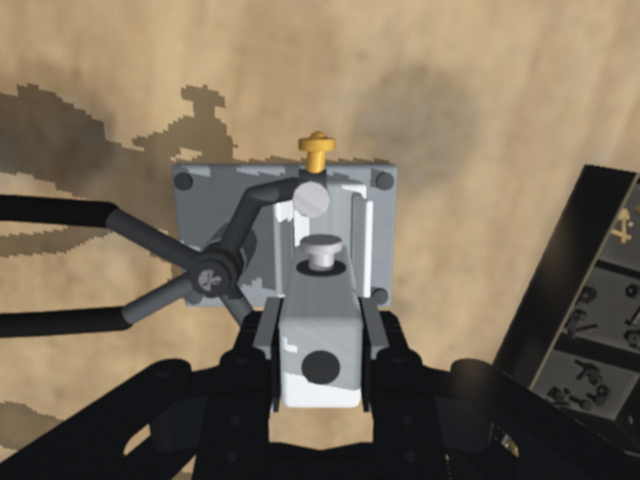

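>>> drive_tool:
  rows: [0, 0, 4, 0, 0, 0, 9, 0, 0, 0, 14, 0, 0, 0, 18, 0, 0, 0, 18, 0]

```text
clock: 6.3
ee_pos: [0.6206, -0.0039, 0.0788]
eef_rot: [-180.0, -0.4, 101.3]
contact_force: [-1.2, 0.3, -3.9]
gripper_width: 0.296
```

>>> drive_tool:
  rows: [0, 0, 3, 0, 0, 0, 6, 0, 0, 0, 8, 0, 0, 0, 8, 0, 0, 0, 8, 0]

```text
clock: 6.72
ee_pos: [0.6207, -0.0038, 0.0707]
eef_rot: [-180.0, -0.4, 101.3]
contact_force: [-0.5, 0.7, -2.9]
gripper_width: 0.298
```

```bash
python3 - <<'E'
from h import *
m,im,d=snap('wrist','w8');o=env.observe();print(o['ee_pos'],o['eef_rot'],o['contact_force'],o['gripper_width'])
E
```

```text
[ 0.62063871 -0.00386387  0.07076964] [-179.99888694   -0.36137163  101.33059044] [-0.56236208 -0.31638342 -2.90157228] 0.29492392380231286
```

View pics/w8.png

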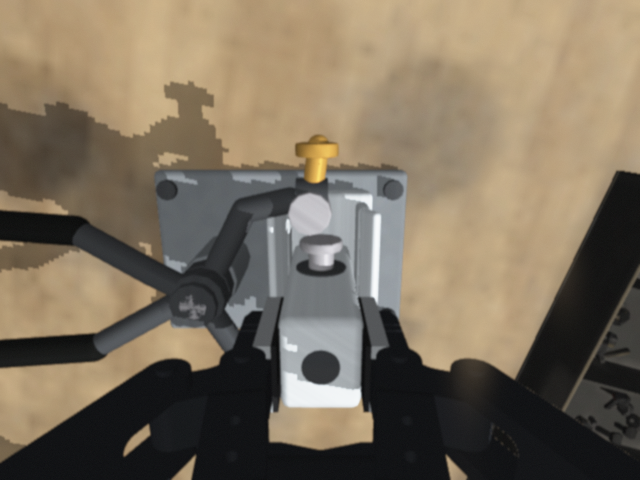

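>>> drive_tool:
  rows: [0, 0, 1, 0, 0, 0, 1, 0, 0, 0, 1, 0]

```text
clock: 7.02
ee_pos: [0.6208, -0.0039, 0.0704]
eef_rot: [180.0, -0.3, 101.3]
contact_force: [-2.2, 0.6, 5.0]
gripper_width: 0.295
```

>>> drive_tool:
  rows: [0, 0, 0, 0, 0, 0, 0, 0, 0, 0, 0, 0, 0, 0, 0, 0, 0, 0, 0, 0, 0, 0, 0, 0]
  fingers: 42

```text
clock: 7.52
ee_pos: [0.6208, -0.0039, 0.0703]
eef_rot: [180.0, -0.4, 101.3]
contact_force: [0.2, 0.0, 1.4]
gripper_width: 0.487
```

```bash
python3 - <<'E'
from h import *
m,im,d=snap('wrist','w9');o=env.observe();print(o['ee_pos'],o['eef_rot'],o['contact_force'],o['gripper_width'])
E
```

```text
[ 0.62080808 -0.00383594  0.07027527] [179.97256536  -0.35002533 101.33596303] [ 0.69482113  0.19494488 -0.23356799] 0.49522476677953414
```

View pics/w9.png

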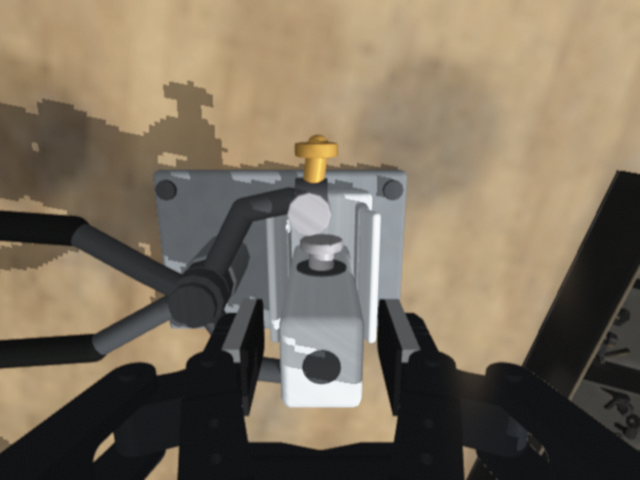

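>>> drive_tool:
  rows: [0, 0, -10, 0, 0, 0, -30, 0, 0, 0, -60, 0, 0, 0, -95, 0, 0, 0, -125, 0, 0, 0, -140, 0, 0, 0, -140, 0]

```text
clock: 8.15
ee_pos: [0.6231, -0.005, 0.2154]
eef_rot: [179.6, -0.2, 101.3]
contact_force: [0.1, 0.2, -0.1]
gripper_width: 0.492
```

```bash
python3 - <<'E'
from h import *
m,im,d=snap('wrist','w10');o=env.observe();print(o['ee_pos'],o['eef_rot'],o['contact_force'],o['gripper_width'])
a=np.radians(11.35);ex=np.array([np.cos(a),np.sin(a)]);ey=np.array([-ex[1],ex[0]]);O=np.array([.5717,-.0086])
for uv in [(98,103),(210,106),(113,187),(218,178)]:
    p=onz('w5',*uv,.055); e=p[:2]-O; print(uv,np.round(p,4),'press',np.round([e@ex,e@ey],4))
E
```

```text
[ 0.62217133 -0.0048511   0.21302182] [179.73139504  -0.26964678 101.3391294 ] [ 0.49030177  1.10401731 -0.53126335] 0.4910954093247677
(98, 103) [ 0.4427 -0.0034  0.055 ] press [-0.1254  0.0305]
(210, 106) [0.5226 0.0071 0.055 ] press [-0.0451  0.025 ]
(113, 187) [ 0.4545 -0.0631  0.055 ] press [-0.1256 -0.0303]
(218, 178) [ 0.5328 -0.0438  0.055 ] press [-0.0451 -0.0269]
```

View pics/w10.png

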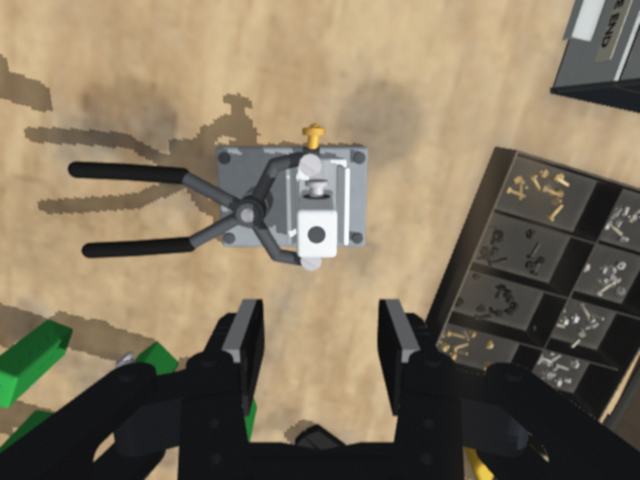

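>>> drive_tool:
  rows: [0, -7, 0, 4, 1, -21, 0, 11, 2, -35, 0, 18, 2, -49, 0, 25, 3, -63, 0, 32, 4, -77, 0, 39, 4, -91, 0, 46, 5, -105, 0, 53, 6, -120, 0, 60, 6.3, -137, 0, 67]
  fingers: 85

```text
clock: 9.03
ee_pos: [0.4853, -0.0254, 0.2114]
eef_rot: [-179.8, -0.3, 34.0]
contact_force: [0.2, -0.2, -0.4]
gripper_width: 0.997
```

>>> drive_tool:
  rows: [0, 0, 0, 7, 0, 0, 0, 14, 0, 0, 0, 21, 0, 0, 0, 23, 0, 0, 0, 23, 0, 0, 0, 23]

```text
clock: 9.53
ee_pos: [0.4847, -0.0253, 0.2108]
eef_rot: [-179.7, -0.1, 11.1]
contact_force: [-0.5, 0.3, 0.5]
gripper_width: 0.996
```

```bash
python3 - <<'E'
from h import *
m,im,d=snap('wrist','w11');o=env.observe();print(o['ee_pos'],o['eef_rot'],o['contact_force'],o['gripper_width'],o['qpos'])
E
```

```text
[ 0.48482591 -0.02536133  0.21087167] [-1.79662837e+02 -1.13536157e-01  1.11000841e+01] [-1.17247212  0.1742897  -0.11675649] 0.9953027090920855 [-11.87003349  13.12906244 -16.74032466  60.15765902   0.35473611
 157.02946465]
```

View pics/w11.png

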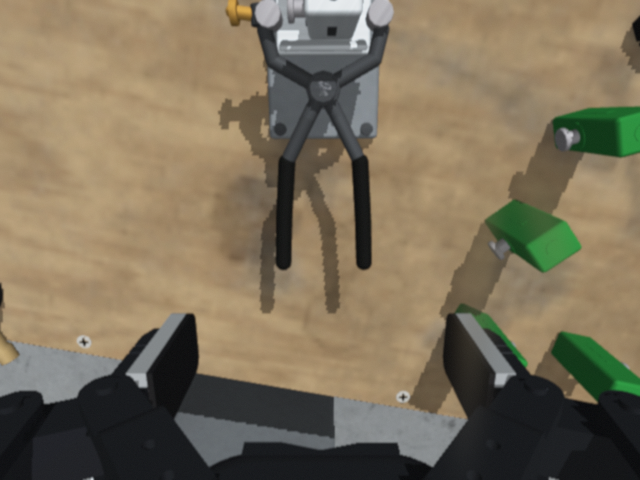

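>>> drive_tool:
  rows: [1.3, 1.6, 12, 0, 1.3, 1.6, 36, 0, 1.3, 1.6, 65, 0, 1.3, 1.6, 90, 0, 1.3, 1.6, 105, 0, 1.3, 1.6, 110, 0, 1.3, 1.6, 110, 0]

```text
clock: 10.17
ee_pos: [0.4856, -0.0258, 0.0998]
eef_rot: [-179.6, 0.0, 11.2]
contact_force: [-0.2, 0.3, -0.4]
gripper_width: 0.994
```

```bash
python3 - <<'E'
from h import *
m,im,d=snap('wrist','w12');o=env.observe();print(o['ee_pos'],o['eef_rot'],o['contact_force'],o['gripper_width'],o['qpos'])
E
```

```text
[ 0.48640973 -0.02595744  0.10090177] [-1.79647349e+02 -7.93481187e-02  1.11445595e+01] [-0.1036492  -0.56616217  1.25350999] 0.9927320983730217 [-11.9012556   19.45811006 -26.27211497  44.33481251   0.3555685
 156.95373893]
```

View pics/w12.png

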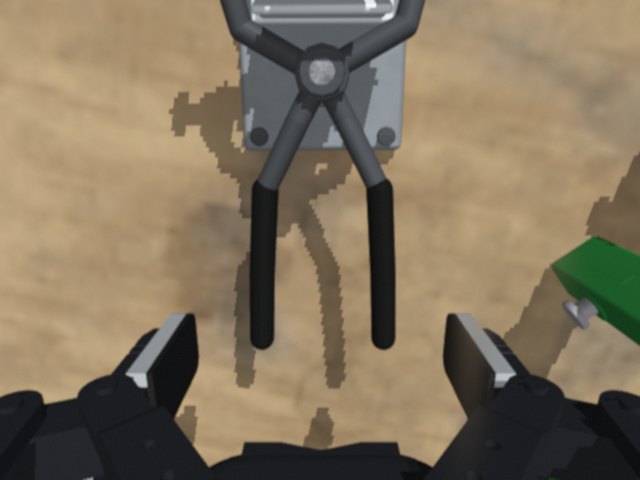

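>>> drive_tool:
  rows: [0, 0.4, 12, 0, 0, 0.4, 30, 0, 0, 0.4, 48, 0, 0, 0.4, 60, 0, 0, 0.4, 66, 0, 0, 0.4, 66, 0, 0, 0.4, 66, 0]

```text
clock: 10.8
ee_pos: [0.4872, -0.0261, 0.0358]
eef_rot: [-179.7, -0.1, 11.2]
contact_force: [0.1, 0.9, 0.4]
gripper_width: 0.994
```

```bash
python3 - <<'E'
from h import *
m,im,d=snap('wrist','w13');snap('scene','s13');snap('top','t13');o=env.observe();print(o['ee_pos'],o['eef_rot'],o['contact_force'],o['gripper_width'])
im=cv2.imread('pics/s13.png');cv2.imwrite('pics/s13z.png',cv2.resize(im[170:290,290:430],None,fx=5,fy=5,interpolation=cv2.INTER_CUBIC))
im=cv2.imread('pics/t13.png');cv2.imwrite('pics/t13z.png',cv2.resize(im[140:270,260:400],None,fx=4,fy=4,interpolation=cv2.INTER_CUBIC))
E
```

```text
[ 0.48735115 -0.02608564  0.03593438] [-1.79685125e+02 -1.72799338e-01  1.11527807e+01] [0.02149927 0.63037868 0.79173715] 0.9933520318042339
```

View pics/w13.png

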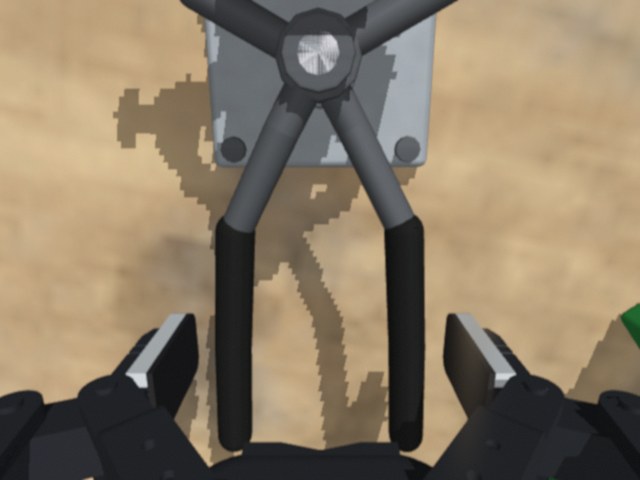

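View pics/s13z.png

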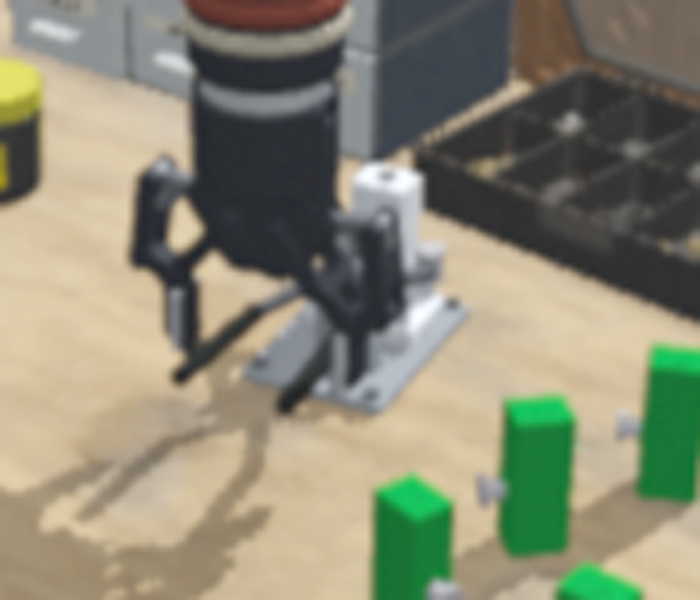

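View pics/t13z.png

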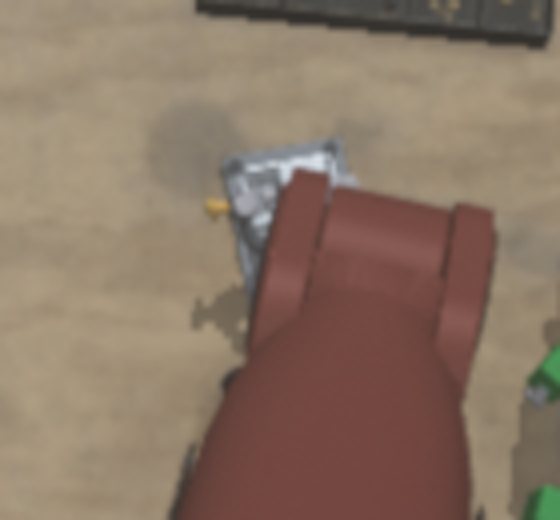

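>>> drive_tool:
  rows: [0, 0, 0, 0, 0, 0, 0, 0, 0, 0, 0, 0, 0, 0, 0, 0, 0, 0, 0, 0]
  fingers: 66
  grip_force: 30

```text
clock: 11.37
ee_pos: [0.4876, -0.0261, 0.0361]
eef_rot: [-179.7, -0.2, 11.2]
contact_force: [-0.0, -0.6, 0.2]
gripper_width: 0.773
```

>>> drive_tool:
  rows: [0, 0, 0, 0, 0, 0, 0, 0, 0, 0, 0, 0, 0, 0, 0, 0]
  fingers: 60

```text
clock: 11.7
ee_pos: [0.4875, -0.0261, 0.036]
eef_rot: [-179.7, -0.2, 11.2]
contact_force: [-0.5, -0.5, 2.0]
gripper_width: 0.707
```

>>> drive_tool:
  rows: [0, 0, 0, 0, 0, 0, 0, 0, 0, 0, 0, 0, 0, 0, 0, 0]
  fingers: 56

```text
clock: 12.03
ee_pos: [0.4874, -0.0261, 0.036]
eef_rot: [-179.7, -0.2, 11.2]
contact_force: [-0.1, 0.3, 2.1]
gripper_width: 0.657
```

>>> drive_tool:
  rows: [0, 0, 0, 0, 0, 0, 0, 0, 0, 0, 0, 0, 0, 0, 0, 0]
  fingers: 54

```text
clock: 12.37
ee_pos: [0.4873, -0.0261, 0.036]
eef_rot: [-179.7, -0.2, 11.2]
contact_force: [0.1, 0.0, 2.0]
gripper_width: 0.631
```

```bash
cat > look.py <<'E'
from h import *
import sys
n=sys.argv[1]
snap('wrist','w'+n);snap('top','t'+n);o=env.observe();print(o['clock'],o['ee_pos'],o['contact_force'],o['moment'],o['gripper_width']*85.4)
im=cv2.imread(f'pics/t{n}.png');a=cv2.resize(im[165:225,300:350],None,fx=8,fy=8,interpolation=cv2.INTER_CUBIC)
b=cv2.imread(f'pics/w{n}.png')[:,160:500]
cv2.imwrite(f'pics/c{n}.png',np.hstack([a,b]))
E
python3 look.py 14
```

```text
12.4667 [ 0.48730075 -0.02611233  0.03599739] [-0.71906239 -0.76347424  1.39340047] [-0.0081454   0.19838988 -0.03777675] 54.154514247651704
```

View pics/c14.png

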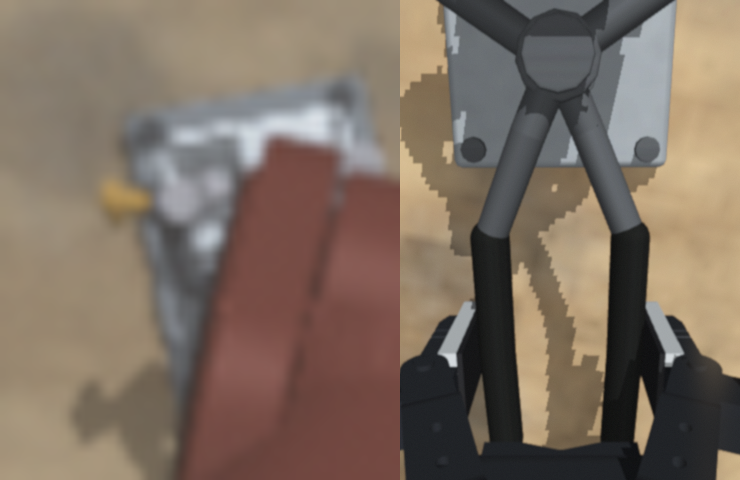

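Both handles are squeezed evenly: the pads hold both grips at image row ~340. Now small steps.

>>> drive_tool:
  rows: [0, 0, 0, 0, 0, 0, 0, 0, 0, 0, 0, 0]
  fingers: 52.5

```text
clock: 12.72
ee_pos: [0.4873, -0.0262, 0.036]
eef_rot: [-179.7, -0.2, 11.1]
contact_force: [-1.1, -0.7, 1.8]
gripper_width: 0.612
```

>>> drive_tool:
  rows: [0, 0, 0, 0, 0, 0, 0, 0, 0, 0, 0, 0]
  fingers: 51

```text
clock: 12.97
ee_pos: [0.4873, -0.0263, 0.0361]
eef_rot: [-179.7, -0.2, 11.1]
contact_force: [-1.8, -0.7, 3.1]
gripper_width: 0.605
```

>>> drive_tool:
  rows: [0, 0, 0, 0, 0, 0, 0, 0, 0, 0, 0, 0]
  fingers: 50

```text
clock: 13.22
ee_pos: [0.4873, -0.0263, 0.0361]
eef_rot: [-179.7, -0.2, 11.1]
contact_force: [-1.8, -1.2, 3.2]
gripper_width: 0.59
```

>>> drive_tool:
  rows: [0, 0, 0, 0, 0, 0, 0, 0, 0, 0, 0, 0]
  fingers: 49

```text
clock: 13.47
ee_pos: [0.4872, -0.0262, 0.0362]
eef_rot: [-179.7, -0.2, 11.1]
contact_force: [-2.9, -1.5, 5.2]
gripper_width: 0.574
```

```bash
python3 look.py 15
```

```text
13.5667 [ 0.48717647 -0.02623731  0.03615948] [-1.90255404 -0.57966182  4.62564219] [-0.15111415  0.43831033 -0.06266308] 49.275228672761095
```

View pics/c15.png

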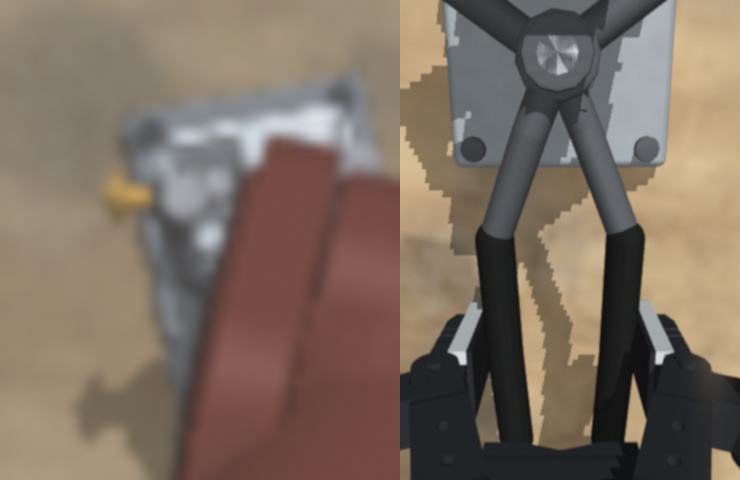

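The vertical reaction and the wrist moment rise with the squeeze (2→5 N, 0.20→0.44 N m), so they work as a force gauge. Continuing in small steps.

>>> drive_tool:
  rows: [0, 0, 0, 0, 0, 0, 0, 0, 0, 0, 0, 0]
  fingers: 48

```text
clock: 13.82
ee_pos: [0.4871, -0.0261, 0.0363]
eef_rot: [-179.7, -0.2, 11.1]
contact_force: [-2.7, -0.0, 6.4]
gripper_width: 0.567
```

```bash
cat > o.py <<'E'
from h import *
o=env.observe();print(o['clock'],o['contact_force'].round(2),o['moment'].round(3),o['gripper_width']*85.4)
E
python3 o.py
```

```text
13.8167 [-2.74 -0.02  6.38] [-0.157  0.523 -0.129] 48.421104648963805
```

>>> drive_tool:
  rows: [0, 0, 0, 0, 0, 0, 0, 0, 0, 0, 0, 0]
  fingers: 47.3

```text
clock: 14.07
ee_pos: [0.4869, -0.0261, 0.0364]
eef_rot: [-179.7, -0.1, 11.1]
contact_force: [-3.1, -0.6, 6.1]
gripper_width: 0.555
```

```bash
python3 o.py
```

```text
14.0667 [-3.09 -0.55  6.11] [-0.192  0.494 -0.152] 47.381935918919986
```

>>> drive_tool:
  rows: [0, 0, 0, 0, 0, 0, 0, 0, 0, 0, 0, 0]
  fingers: 46.6

```text
clock: 14.32
ee_pos: [0.4868, -0.026, 0.0366]
eef_rot: [-179.7, -0.1, 11.1]
contact_force: [-2.7, -0.8, 5.6]
gripper_width: 0.548
```

```bash
python3 o.py
```

```text
14.3167 [-2.73 -0.77  5.55] [-0.181  0.516 -0.133] 46.81485344597397
```

>>> drive_tool:
  rows: [0, 0, 0, 0, 0, 0, 0, 0, 0, 0, 0, 0]
  fingers: 45.9

```text
clock: 14.57
ee_pos: [0.4868, -0.026, 0.0367]
eef_rot: [-179.7, -0.1, 11.1]
contact_force: [-3.9, -1.1, 6.1]
gripper_width: 0.541
```

```bash
python3 o.py
```

```text
14.5667 [-3.9  -1.11  6.11] [-0.147  0.458 -0.222] 46.1873597275191
```

>>> drive_tool:
  rows: [0, 0, 0, 0, 0, 0, 0, 0, 0, 0, 0, 0]
  fingers: 45.2

```text
clock: 14.82
ee_pos: [0.4867, -0.0259, 0.0368]
eef_rot: [-179.7, -0.1, 11.1]
contact_force: [-1.7, -1.0, 6.0]
gripper_width: 0.533
```

```bash
python3 look.py 16
```

```text
14.9167 [ 0.48665484 -0.02594749  0.03679899] [-2.57692579 -1.26874306  6.28253235] [-0.09330599  0.50264032 -0.22234822] 45.726845198606775
```

View pics/c16.png

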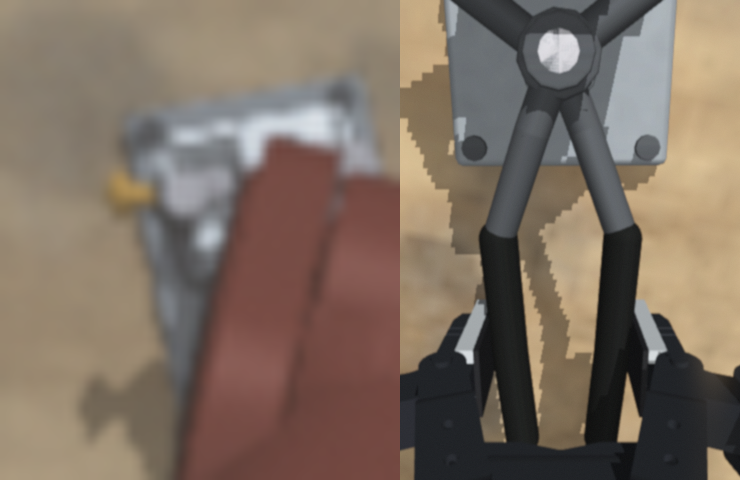

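>>> drive_tool:
  rows: [0, 0, 0, 0, 0, 0, 0, 0, 0, 0, 0, 0]
  fingers: 44.5

```text
clock: 15.17
ee_pos: [0.4866, -0.026, 0.0369]
eef_rot: [-179.7, -0.1, 11.1]
contact_force: [-2.9, -1.4, 5.7]
gripper_width: 0.528
```

```bash
python3 o.py
```

```text
15.1667 [-2.93 -1.39  5.74] [-0.22  0.5  -0.17] 45.10006364094326
```

>>> drive_tool:
  rows: [0, 0, 0, 0, 0, 0, 0, 0, 0, 0, 0, 0]
  fingers: 43.8

```text
clock: 15.42
ee_pos: [0.4865, -0.026, 0.037]
eef_rot: [-179.7, -0.1, 11.1]
contact_force: [-2.2, -1.1, 6.4]
gripper_width: 0.515
```

```bash
python3 o.py
```

```text
15.4167 [-2.22 -1.12  6.41] [-0.21   0.497 -0.195] 43.99835850296634
```

>>> drive_tool:
  rows: [0, 0, 0, 0, 0, 0, 0, 0, 0, 0, 0, 0]
  fingers: 43.1

```text
clock: 15.67
ee_pos: [0.4864, -0.026, 0.0371]
eef_rot: [-179.7, -0.1, 11.1]
contact_force: [-3.8, -0.2, 6.5]
gripper_width: 0.506
```

```bash
python3 look.py 17; python3 - <<'E'
import cv2,numpy as np
L=[cv2.resize(cv2.imread(f'pics/t{n}.png')[175:205,308:345],None,fx=7,fy=7,interpolation=cv2.INTER_CUBIC) for n in (14,15,16,17)]
cv2.imwrite('pics/cmp17.png',np.vstack([np.hstack(L[:2]),np.hstack(L[2:])]))
E
```

```text
15.7667 [ 0.48638991 -0.0259614   0.03709745] [-2.66594041 -1.70546983  5.92419726] [-0.24614962  0.46853902 -0.20558289] 43.42285875958622
```

View pics/cmp17.png

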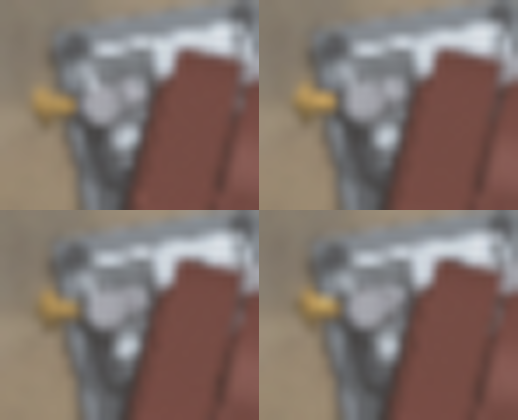

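>>> drive_tool:
  rows: [0, 0, 0, 0, 0, 0, 0, 0, 0, 0, 0, 0]
  fingers: 42.4

```text
clock: 16.02
ee_pos: [0.4863, -0.0258, 0.0371]
eef_rot: [-179.6, -0.1, 11.1]
contact_force: [-1.8, -1.0, 2.7]
gripper_width: 0.494
```

```bash
python3 o.py
```

```text
16.0167 [-1.8  -0.97  2.67] [0.031 0.374 0.038] 42.20653918812353
```

The vertical force fell from 6 to 2.7 N and the opening caught up with the command, so the pin has given. I'll release and look.

>>> drive_tool:
  rows: [0, 0, 0, 0, 0, 0, 0, 0, 0, 0, 0, 0]
  fingers: 50

```text
clock: 16.27
ee_pos: [0.4865, -0.0257, 0.0369]
eef_rot: [-179.6, -0.1, 11.1]
contact_force: [0.9, 0.4, -1.9]
gripper_width: 0.585
```

>>> drive_tool:
  rows: [0, 0, 0, 0, 0, 0, 0, 0, 0, 0, 0, 0]
  fingers: 60

```text
clock: 16.52
ee_pos: [0.4866, -0.0257, 0.0369]
eef_rot: [-179.6, -0.1, 11.1]
contact_force: [0.0, -0.3, -1.1]
gripper_width: 0.705
```

>>> drive_tool:
  rows: [0, 0, 0, 0, 0, 0, 0, 0, 0, 0, 0, 0, 0, 0, 0, 0, 0, 0, 0, 0, 0, 0, 0, 0]
  fingers: 85

```text
clock: 17.02
ee_pos: [0.4866, -0.0257, 0.0369]
eef_rot: [-179.6, -0.1, 11.1]
contact_force: [0.9, -0.4, -0.0]
gripper_width: 0.995
```

```bash
python3 look.py 18
```

```text
17.1167 [ 0.4866433  -0.02566888  0.03690823] [ 0.80183233  0.34079318 -0.39738312] [-0.0027955   0.02978544 -0.01310386] 85.14670844309983
```

View pics/c18.png

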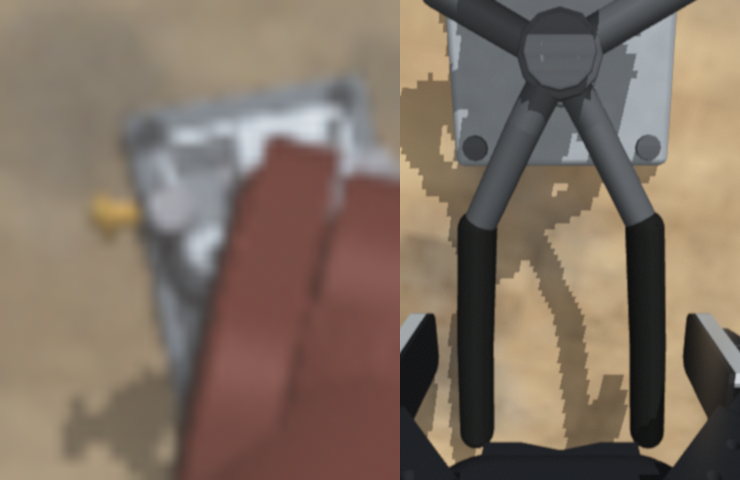

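The handles are open and clear of the pads. I'll lift and check the pin.

>>> drive_tool:
  rows: [0, 0, -10, 0, 0, 0, -35, 0, 0, 0, -70, 0, 0, 0, -105, 0, 0, 0, -140, 0, 0, 0, -170, 0, 0, 0, -185, 0, 0, 0, -185, 0]

```text
clock: 17.78
ee_pos: [0.4884, -0.0274, 0.2255]
eef_rot: [-179.8, -0.5, 11.1]
contact_force: [0.9, -0.1, -0.3]
gripper_width: 0.997
```

>>> drive_tool:
  rows: [20, 0, 0, 0, 50, 0, 0, 0, 80, 0, 0, 0, 100, 0, 0, 0, 100, 0, 0, 0, 100, 0, 0, 0]

```text
clock: 18.28
ee_pos: [0.5864, -0.0079, 0.2246]
eef_rot: [-179.7, -0.3, 11.1]
contact_force: [-1.4, 0.1, 0.6]
gripper_width: 0.996
```

```bash
python3 - <<'E'
from h import *
m,im,d=snap('wrist','w19');o=env.observe();print(o['ee_pos'],o['eef_rot'])
cv2.imwrite('pics/w19z.png',cv2.resize(im[40:290,180:480],None,fx=2.6,fy=2.4,interpolation=cv2.INTER_CUBIC)[:,:,::-1])
E
```

```text
[ 0.58571237 -0.00797124  0.22499317] [-179.72222041   -0.33678947   11.09102086]
```

View pics/w19z.png

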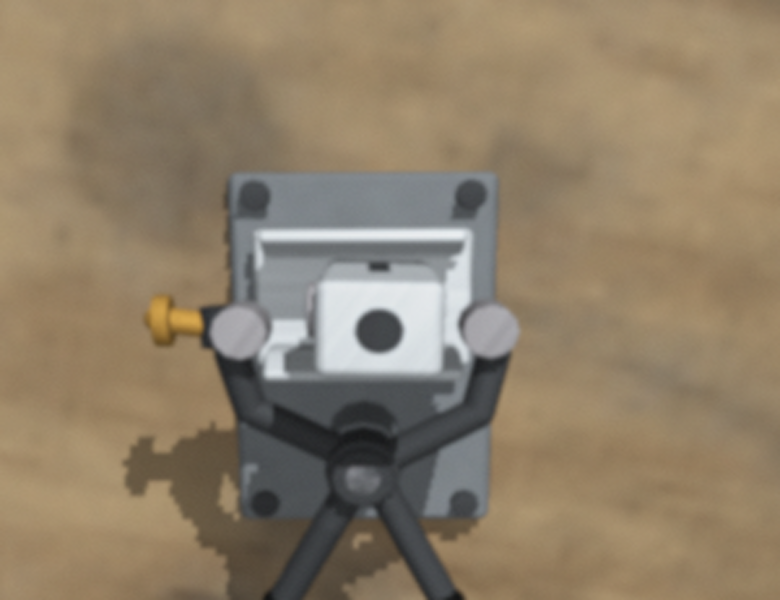

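```bash
python3 - <<'E'
from h import *
a=np.radians(11.35);ex=np.array([np.cos(a),np.sin(a)]);ey=np.array([-ex[1],ex[0]]);O=np.array([.5717,-.0086])
for n,x,y,h in [('head',307,310,.055),('blkL',317,325,.10),('blkR',444,325,.10),('padP',239,330,.065),('padM',491,329,.065),('hole',379,331,.1)]:
    p=onz('w19',180+x/2.6,40+y/2.4,h); e=p[:2]-O; print(n,np.round([e@ex,e@ey],4))
E
```

```text
head [0.049  0.0151]
blkL [0.0504 0.0101]
blkR [ 0.0503 -0.0208]
padP [0.0444 0.0334]
padM [ 0.0444 -0.0362]
hole [ 0.0488 -0.005 ]
```

>>> drive_tool:
  rows: [20, -20, 0, -7, 30, -50, 0, -14, 30, -80, 0, -21, 30, -90, 0, -28, 30, -90, 0, -35, 30, -90, 0, -42, 30, -90, 0, -49, 30, -90, 0, -56, 30, -90, 0, -63, 30, -90, 0, -70]

```text
clock: 19.17
ee_pos: [0.5966, 0.0857, 0.2254]
eef_rot: [179.8, -0.4, 81.4]
contact_force: [0.7, -0.3, -0.0]
gripper_width: 0.993
```

```bash
python3 - <<'E'
from h import *
m,im,d=snap('wrist','w20');snap('top','t20');snap('scene','s20');o=env.observe();print(o['ee_pos'],o['eef_rot'])
E
```

```text
[0.59697109 0.08582517 0.22549003] [179.81507675  -0.36507891  80.89791268]
```

View pics/w20.png

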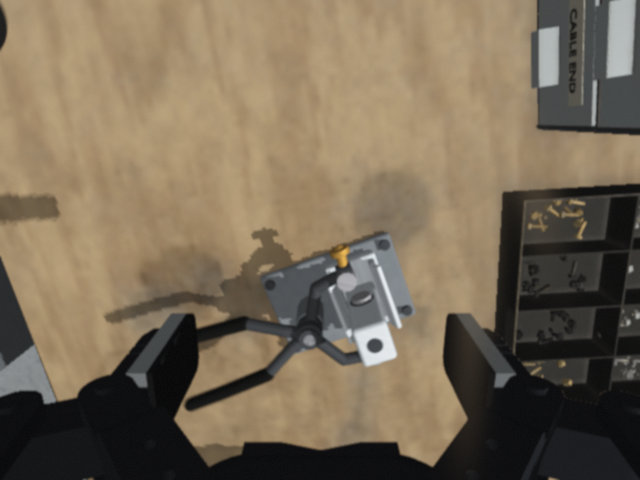

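View pics/t20.png

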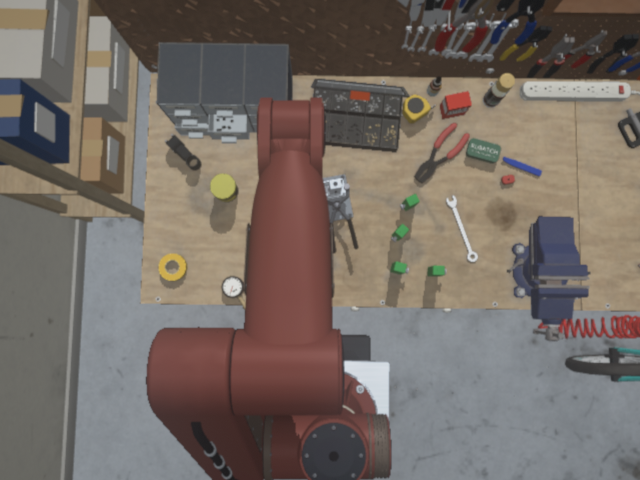

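The head now sits flat on the block at (362,297). It measured about 5 mm proud, against a nominal 4 mm home and 12 mm as found. The jaw pads are 69.6 mm apart, the same as before the squeeze, so the handles are fully open. The tub, gauge, tape and wrench are where they were. Handing in.

```bash
python3 - <<'E'
from h import *
o=env.observe();print(o['clock'],o['contact_force'],np.abs(o['qvel']).max()); print(env.close_job())
E
```

```text
19.3167 [-0.26847858 -0.40808276 -0.20567323] 3.0779287765821692
the job is handed in; nothing more can be done
None
```

I stood the carrier upright in the nest with its pin towards the +y jaw, squeezed the handles until the pin gave, and released at once. I handed the job in at 19.3 s with the arm clear of everything.

- **Squeeze:** the last steps were about 0.7 mm each. At about 42 mm over the grips the vertical reaction fell from 6 to 2.7 N and the opening caught up with the command, which I took as the pin giving. I had no direct grip-force reading. The force had already levelled off at about 48 mm, so the peak itself was not clear.
- **Pin:** the head lies flat against the block. I measured it about 5 mm proud, against a nominal 4 mm, and calibration is only good to about 2 mm. This fits a pin that is home and not driven in too far.
- **Handles and block:** the jaw pads are 69.6 mm apart, the same as before the squeeze, so the handles are fully open. The block is still standing in the nest.
- **Other things:** by eye in the last top view, the tub, gauge, wrench, tape and green look-alikes are where they started.
- **At hand-in:** the arm was still settling slightly, with the fastest joint at about 3 degrees/s.

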